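# Clear the deck, find the thread hand, hold the cap

## Robot

A 6-joint arm with a two-finger parallel gripper is mounted at the origin on a cart in front of the work surface, level with it; the furniture and walls round the work are solid. World frame = base frame: x ahead of the robot, y to its left, z up, the work surface at z = 0. Lengths are in m, angles in rad, forces in N, time in s.
With the tool pointing down it reaches from about 0.35 to 0.775 m from the base axis. Payload 7.3 kg.
Tool frame: the origin (TCP) lies at the very end of the fingers, on their centre line; the grasp point (between the pads) lies 19 mm behind it; z points along the fingers, y is the line along which they close (so a half turn about z gives the same grasp; the last joint's range is limited). The gripper opens to 92 mm and grips with 3 to 60 N. Pads are 19 mm wide; open, the fingers measure 130 mm over their backs; the gripper's body (75 mm by 190 mm) begins 47 mm behind the grasp point.
Start: joints at [-1.249, 0.342, 1.524, -0, 1.275, -0.146], TCP at [0.237, -0.469, 0.227] pointing down, gripper open.
Joint ranges: [-2.53, 2.53], [-0.77, 2.02], [0.04, 2.7], [-1, 4.14], [0.28, 2.66], [-3.11, 3.11]. Speed limits (rad/s): [2.57, 2.57, 3.14, 3.14, 3.14, 3.14].

## Interface

Orientations are given as a unit quaternion [x, y, z, w].
In Python, from bench import bot gives the robot as it stands.
- The arm moves only by the tool step_arm, never from a script. Its argument "rows" is a list of rows, each a list of 2 entries, a list of its own where there are three numbers: the shift along the world's x, y, z in cm, then the turn about the world's z in rad. A call has 1 to 20 rows; each row shifts and turns the commanded pose from where the row before left it; what a row does not reach is not made up. A row lasts 1/10 s, in which the tool goes at most 50 mm and 8.59 degrees, less where a joint would pass 70% of its speed; a pose out of reach is approached as far as the arm can. A call with a gripper value outside its range is refused whole. "gripper" is the opening, from 0 (shut) to 1 (fully open), set as the call begins (left out, the last holds). The fingers move at their own pace and stop on an object; the grip force is fixed at half the most. Time passes only in rows, so rows that do not move let the fingers close. It gives the time, the measured TCP pose, the force, the opening and the grip force at its end, in the units of the state.
- bot.get_state(): the state, without advancing time (a new reading comes with each control period).
- bot.grab_frame(name): name is "side" or "top" or "wrist"; returns (picture, depth): 480x640x3 uint8, blue, green, red; 480x640 float32, m along the optical axis (not along the pixel's ray), 0 where there is no reading.
- bot.camera_info(name): a dict with "fx", "fy", "cx", "cy" (pixels), "extrinsics" (4x4, takes a point from world to camera coordinates). Camera axes: x right, y up, looking along -z (the intrinsics and any distortion apply to the point x, -y, -z); pixel columns grow to the right and rows downward; lengths in m; the calibration is good to about 2 mm. The wrist camera is an equidistant fisheye: a pixel r from the principal point sees the ray r / f radians off the axis. A picture is of the moment at which its call begins: read the wrist's pose just before it. camera_info takes no time and is no camera call; for the wrist camera it gives the pose at the moment of the call.
- bot.sign_off(): hands the job in; it is judged then, once.
The state is a dict: "time_s": time; "q": joint angles; "joint_velocities": joint speeds; "effort": joint torques, N m; "tcp_pos": TCP position; "tcp_rot": TCP orientation; "ft_force": force on the tool from outside, world axes, zero at the start; "moment": the same for the moment, N m; "gripper_width": finger opening in m; "gripper_force": force on a finger pad.
Only numpy, scipy, OpenCV 4.12 (cv2) and the standard library are available. Lean on these libraries where they do the work, as an engineer would, in place of code of your own. Each camera call takes 0.05 s, during which the arm holds its last target. There are 200 camera calls.

## Task

Clear the loose parts case off the blue outlet block by setting it squarely on top of the column of two like cases, and let go of it. Then take the red cap off the outlet: nobody knows whether its thread is left- or right-handed, so try it one way and then the other by its grip bar, turn it the way that gives until it stops, and lift it straight off. Finish while still holding the cap upright in the gripper, still and well clear above the block (about 10 cm), touching nothing else; do not put it down, and leave the column and the other things on the bench where they are.

Things in the scene. Friction and masses are not known exactly. Their poses are not given: they have to be found in the camera images.
- outlet: Blue outlet block bolted to the bench (fixed): deck 110 (its x) x 225 (its y) mm, deck top 35 mm above the bench, on a foot plate 130 x 245 x 8 mm. Origin: on the bench surface under the outlet's axis, z up; the deck runs from y = -60 to +165 mm. Two steel stop pins, 12 mm high, on the deck 42 mm from the axis. A 20 mm inlet pipe leaves low at the rear, to 105 mm from the axis.
- cap: Red cap on the outlet, about 180 g: round skirt 70 mm in diameter, 52 mm high, a grip bar on top and a white pointer tab at the foot of the skirt on its -x side, reaching 44 mm from the axis. Origin: centre of the rim underside, on the turning axis, z up. At the start its rim is on the deck and its x lies along the block's x within 2 degrees. It is clear of the outlet when raised 50 mm.
- cap_bar (a point): Middle of the cap's flat-sided red grip bar, 70 mm above the cap's rim: 52 mm long (cap's x), 14 mm wide (cap's y), 36 mm high, top 88 mm above the rim. Turn the cap by it about the vertical axis. Same axes as the cap.
- outlet_thread (a point): The outlet's axis at deck height. The thread's hand is hidden and new each time. Wrong way: the cap stops dead within 10 degrees. Right way, either clockwise or counterclockwise: it turns easily for about 62 degrees, then stops with the pointer close to a stop pin; from 45 degrees on it lifts straight up without resistance, before that not at all. It does not rise as it turns.
- loose_case: Orange closed parts case with grey lid, 52 (its x) x 90 (its y) x 40 (z) mm, 170 to 330 g, rigid, the lid does not open. At the start it lies on the block's deck beside the cap, about 100 mm along the block's +y, long side along the block's y within 0.1 rad, in the way of fingers round the cap. Origin: centre of its underside.
- column_case: Upper of the two green closed cases (grey lids) of the column, same size as the loose one (52 x 90 x 40 mm), long side along its y. Origin: centre of its underside, 40 mm above the bench; its top is 80 mm above the bench. Loose.
- base_case: Lower green case of the column, same size, standing on the bench. Origin: centre of its underside. Loose.
- grease_can: Bystander: small grey tin of grease, 67 mm in diameter, 91 mm high, behind the work; origin: centre of its underside.
- tape_roll: Bystander: roll of green tape lying flat, 96 mm in diameter, 24 mm high, at the left rear; origin: centre of its underside.
- sleeve: Bystander: white plastic pipe sleeve, about 73 mm in every direction, at the right; origin: centre of its underside.
- spanner: Bystander: adjustable wrench lying flat, about 200 x 53 x 13 mm, at the right front; origin: centre of its underside.

How it is judged:
On the way, in this order (a step that is already met when the one before it is completed fails the run):
1. the loose case sits squarely on the column, let go and at rest (horizontal distance between loose_case and column_case below 0.012 m and z of loose_case in the frame of column_case between 0.036 and 0.044 m and angle between the x axis of loose_case and the x axis of column_case, either way round below 0.16 rad and angle between loose_case's own z axis and vertical below 0.06 rad and horizontal distance between column_case and base_case below 0.012 m and z of column_case in the frame of base_case between 0.036 and 0.044 m and contact force between each of the arm, the fingers and loose_case below 0.05 N and linear speed of loose_case below 0.02 m/s), for 0.2 s.
2. the cap, still on the outlet, is turned at least 37 degrees from its closed position (angle between the x axis of cap and the x axis of outlet, either way round above 0.65 rad and z of cap in the frame of outlet below 0.042 m and horizontal distance between cap and outlet below 0.02 m), for 0.05 s.
3. the cap is lifted clear off the outlet in the gripper (z of cap in the frame of outlet above 0.095 m and contact force between the fingers and cap above 1 N), for 0.1 s.
At the end, for the whole second after the job is handed in: The cap is off and held by the fingers, its rim at least 60 mm above the deck, upright within 17 degrees, still, touching neither block nor cases; the loose case rests, let go, on the column within 12 mm and 9 degrees of square, and the column still stands square (all of step 3 and horizontal distance between loose_case and column_case below 0.012 m and z of loose_case in the frame of column_case between 0.036 and 0.044 m and angle between the x axis of loose_case and the x axis of column_case, either way round below 0.16 rad and angle between loose_case's own z axis and vertical below 0.06 rad and horizontal distance between column_case and base_case below 0.012 m and z of column_case in the frame of base_case between 0.036 and 0.044 m and contact force between each of the arm, the fingers, cap and loose_case below 0.05 N and angle between cap's own z axis and vertical below 0.3 rad and linear speed of cap below 0.05 m/s and contact force between cap and outlet below 0.05 N and contact force between cap and column_case below 0.05 N and contact force between cap and base_case below 0.05 N); the arm keeps its last pose, push and grip.
It fails at once if a green case of the column was shoved more than 20 mm (distance of any of column_case, base_case from where it was at the start of the episode above 0.02 m).
It fails at once if the grease can, tape roll, pipe sleeve or wrench was moved more than 30 mm (distance of any of grease_can, tape_roll, sleeve, spanner from where it was at the start of the episode above 0.03 m).
It also fails if it takes over 59 s, if anything falls off the work surface, if the arm or the gripper's body presses on something with over 40 N, if the wrist force passes 120 N, or if a joint passes its speed limit or range.

## Working session

There is one attempt and no reset: what is moved stays moved. The work goes in short steps, Python scripts to look and compute and a tool call to move; the robot and the scene stay as the last step left them, time stands still between calls to the robot, and variables do not carry over. Pictures are saved under pics/ and viewed, at most 10 in all, crops included, and the job is handed in when it is done.

Besides the shell and the picture viewer there is one more tool, called after "Request:" as name(argument=value, ...), one argument or row to a line, values as JSON. step_arm: Moves the arm, as the interface text tells. Its arguments: {"type":"object","properties":{"rows":{"type":"array","items":{"type":"array"}},"gripper":{"type":"number"}},"required":["rows"]}

```bash
mkdir -p pics; ls; cat > h.py <<'E'
import numpy as np, cv2
from bench import bot
def pts(name):
    info=bot.camera_info(name); im,d=bot.grab_frame(name)
    return im,d,info
def world(d,info):
    v,u=np.mgrid[0:480,0:640]
    X=(u-info['cx'])/info['fx']*d; Y=-(v-info['cy'])/info['fy']*d
    P=np.stack([X,Y,-d,np.ones_like(d)],-1)
    return (P@np.linalg.inv(np.array(info['extrinsics'])).T)[...,:3]
E
python3 - <<'E'
from h import *
s=bot.get_state(); print(s)
for n in ['top','side']:
    im,d,i=pts(n); print(n,i); cv2.imwrite(f'pics/{n}0.png',im); np.savez(f'{n}0.npz',im=im,d=d)
E
```

```text
pics
{'time_s': 0.0, 'q': array([-1.24901978e+00,  3.42706715e-01,  1.52504861e+00, -4.07497843e-05,
        1.27538875e+00, -1.46004203e-01]), 'joint_velocities': array([-1.68780232e-03, -5.49741535e-04,  2.45830686e-06, -2.62312372e-04,
        1.04698534e-03,  2.05200410e-03]), 'effort': array([-1.14687671e-03, -4.31246567e+01, -2.44225305e+01,  7.17203692e-02,
        5.59252349e-02, -1.25113656e-04]), 'tcp_pos': array([ 0.23659805, -0.46819268,  0.22604225]), 'tcp_rot': array([ 9.72770440e-01,  2.31769432e-01, -8.74987283e-05, -7.71003035e-04]), 'ft_force': array([ 0.35349939, -1.12447764,  0.00396581]), 'moment': array([-0.02452242,  0.046155  , -0.00886468]), 'gripper_force': 0.0, 'gripper_width': 0.09180647827615447}
top {'fx': 473.7890445822559, 'fy': 473.7890445822559, 'cx': 316.8868753899738, 'cy': 243.41909299726515, 'extrinsics': array([[ 0.00770148, -0.99981394,  0.01768535, -0.11305386],
       [ 0.99401227,  0.00958216,  0.10884751, -0.57893903],
       [-0.10899672,  0.01674116,  0.99390113, -1.05206791],
       [ 0.        ,  0.        ,  0.        ,  1.        ]])}
side {'fx': 552.2525527045387, 'fy': 552.2525527045387, 'cx': 318.9726924961149, 'cy': 247.7377424784385, 'extrinsics': array([[-0.94296437, -0.33287856, -0.00317031,  0.49035504],
       [ 0.14967784, -0.43246917,  0.88913832, -0.23322636],
       [-0.29734615,  0.83795124,  0.45762757, -1.16433249],
       [ 0.        ,  0.        ,  0.        ,  1.        ]])}
```

View pics/top0.png

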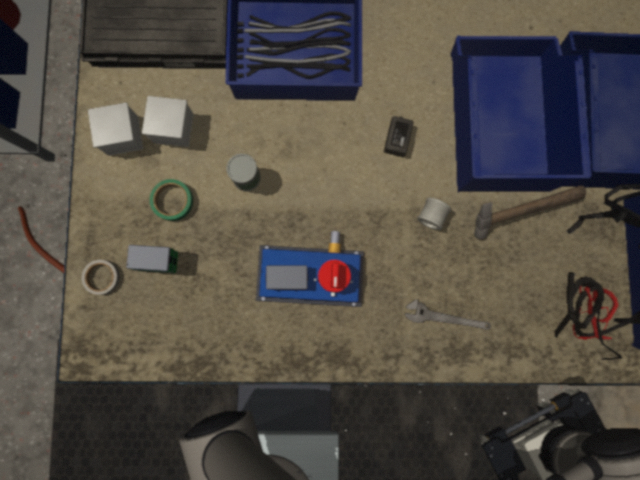

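View pics/side0.png

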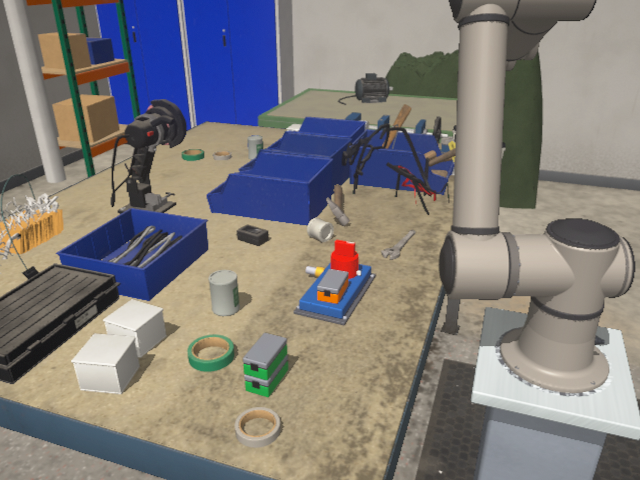

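The top view shows the loose case's lid at about (287,277), the cap at (334,276), and the column's lid at (150,258). The side view confirms it: two green cases stacked at (266,363), and the orange case at (333,287) beside the cap at (344,258). I'll now compute positions from the top depth.

```bash
python3 - <<'E'
from h import *
z=np.load('top0.npz'); im,d=z['im'],z['d']; info=bot.camera_info('top'); W=world(d,info)
hsv=cv2.cvtColor(im,cv2.COLOR_BGR2HSV)
def cast(uv,h):
    E=np.linalg.inv(np.array(info['extrinsics'])); r=E[:3,:3]@np.array([(uv[0]-info['cx'])/info['fx'],-(uv[1]-info['cy'])/info['fy'],-1]); c=E[:3,3]
    return c+r*(h-c[2])/r[2]
def rect(name,mask,h):
    cs,_=cv2.findContours(mask.astype(np.uint8),0,1); c=max(cs,key=cv2.contourArea)[:,0,:]
    P=np.array([cast(p,h) for p in c.astype(float)])
    r=cv2.minAreaRect((P[:,:2]*1000).astype(np.float32)); 
    m=np.zeros(mask.shape,np.uint8); cv2.drawContours(m,[c],-1,1,-1); zz=W[m>0][:,2]
    print(name,'rect mm',r,'box',cv2.boxPoints(r).round().tolist(),'area',m.sum(),'z',np.percentile(zz,[5,50,95]).round(4))
def roi(u0,u1,v0,v1):
    m=np.zeros((480,640),bool); m[v0:v1,u0:u1]=1; return m
S=hsv[...,1];H=hsv[...,0];V=hsv[...,2];Z=W[...,2]
print(hsv[258,150],hsv[277,287],hsv[290,265],Z[258,150],Z[277,287],Z[276,334],Z[290,265])
rect('col',roi(110,185,235,280)&(Z>.068)&(S<70),.08)
rect('colZ',roi(110,185,235,280)&(Z>.068),.08)
rect('loose',roi(255,312,250,300)&(Z>.06)&(S<90),.075)
rect('looseZ',roi(255,312,250,300)&(Z>.063),.075)
red=((H<8)|(H>172))&(S>150)&(V>60)
rect('cap bar',roi(310,360,255,300)&red&(Z>.108),.123)
rect('cap all',roi(310,360,255,300)&red,.087)
blue=(H>100)&(H<125)&(S>120)&roi(250,375,235,312)
rect('block',cv2.morphologyEx((blue|red&roi(310,360,255,300)).astype(np.uint8),3,np.ones((5,5))),.035)
can=roi(220,270,145,195)&(Z>.08); rect('can',can,.091)
E
```

```text
[120   8 132] [128   9 117] [109 180 130] 0.08253225803693232 0.07705522593683578 0.12250282313031025 0.031027033451857422
col rect mm ((540.3618774414062, 257.95361328125), (93.80510711669922, 51.95231246948242), 86.906494140625) box [[512.0, 213.0], [564.0, 210.0], [569.0, 303.0], [517.0, 306.0]] area 1025 z [0.0762 0.0799 0.0832]
colZ rect mm ((540.33740234375, 257.6443176269531), (94.4178237915039, 51.955135345458984), 86.93801879882812) box [[512.0, 212.0], [564.0, 209.0], [569.0, 303.0], [517.0, 306.0]] area 1027 z [0.076  0.0799 0.0832]
loose rect mm ((502.1054382324219, -41.548614501953125), (50.09783172607422, 89.52739715576172), 0.5057247877120972) box [[477.0, 3.0], [477.0, -87.0], [528.0, -86.0], [527.0, 3.0]] area 952 z [0.0719 0.0751 0.0786]
looseZ rect mm ((501.76519775390625, -40.491947174072266), (51.634010314941406, 91.87684631347656), 1.9582395553588867) box [[474.0, 5.0], [478.0, -87.0], [529.0, -86.0], [526.0, 6.0]] area 987 z [0.0717 0.0751 0.0786]
cap bar rect mm ((504.273681640625, -144.17881774902344), (15.432266235351562, 50.86349105834961), 85.48395538330078) box [[478.0, -150.0], [529.0, -154.0], [530.0, -138.0], [480.0, -134.0]] area 131 z [0.118  0.1226 0.126 ]
cap all rect mm ((504.7294006347656, -144.65597534179688), (66.84919738769531, 69.20956420898438), 0.4504443109035492) box [[471.0, -110.0], [472.0, -180.0], [538.0, -179.0], [538.0, -110.0]] area 820 z [0.0834 0.088  0.1247]
block rect mm ((507.4319763183594, -92.43478393554688), (223.9300994873047, 109.09935760498047), 87.08744812011719) box [[447.0, -201.0], [556.0, -207.0], [568.0, 17.0], [459.0, 22.0]] area 4704 z [0.0324 0.0371 0.09  ]
can rect mm ((738.6763916015625, 60.941322326660156), (66.57801818847656, 65.54159545898438), 45.44918441772461) box [[692.0, 60.0], [739.0, 14.0], [785.0, 62.0], [739.0, 108.0]] area 725 z [0.0857 0.0895 0.0931]
```

Request:
step_arm(
  rows=[
    [[1.9,3.05,0],0.08],
    [[1.9,3.05,0],0.08],
    [[1.9,3.05,0],0.08],
    [[1.9,3.05,0],0.08],
    [[1.9,3.05,0],0.08],
    [[1.9,3.05,0],0.08],
    [[1.9,3.05,0],0.08],
    [[1.9,3.05,0],0.08],
    [[1.9,3.05,0],0.08],
    [[1.9,3.05,0],0.08],
    [[1.9,3.05,0],0.08],
    [[1.9,3.05,0],0.08],
    [[1.9,3.05,0],0.08],
    [[1.9,3.05,0],0.08],
    [[0,0,0],0],
    [[0,0,0],0],
  ],
  gripper=1,
)

```text
time_s: 1.7
tcp_pos: [0.5025, -0.0411, 0.2262]
tcp_rot: [0.701, 0.713, -0.0, -0.0]
ft_force: [0.1, -0.8, 0.9]
gripper_width: 0.0917
gripper_force: 0.0
```

```bash
python3 - <<'E'
from h import *
s=bot.get_state(); print(s['tcp_pos'],s['tcp_rot'],s['q'],s['time_s'],s['ft_force'])
im,d,i=pts('wrist'); cv2.imwrite('pics/w1.png',im); np.savez('w1.npz',im=im,d=d,E=i['extrinsics']); print(i)
E
```

```text
[ 0.50251717 -0.04110938  0.22621159] [ 7.00664537e-01  7.13490593e-01 -4.60069137e-04 -4.10685272e-04] [-2.33507459e-01  3.05123061e-01  1.57954204e+00 -3.82119956e-04
  1.25810617e+00 -2.51528731e-01] 1.7 [ 0.10214106 -0.82293838  0.85007625]
{'fx': 371.64829954431775, 'fy': 371.64829954431775, 'cx': 316.5365896744004, 'cy': 236.72381339371682, 'extrinsics': array([[ 0.99982415,  0.01871819, -0.00113951, -0.50128452],
       [-0.01838975,  0.96675394, -0.25504635,  0.07985208],
       [-0.00367238,  0.25502246,  0.96692816, -0.37699439],
       [ 0.        ,  0.        ,  0.        ,  1.        ]])}
```

View pics/w1.png

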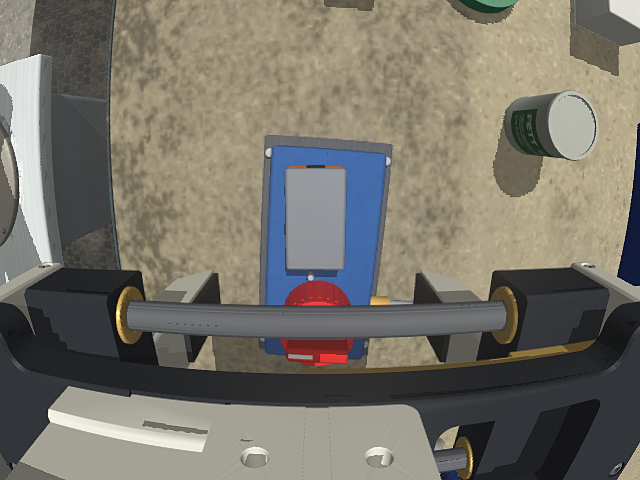

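The wrist view shows the case lid spanning (286–344, 168–268), with the cap behind the gripper bar at (318,320). Next I'll measure the lid and refine the column from this view, if it's visible at the top edge.

```bash
cat >> h.py <<'E'
def wcast(uv,E,h,i):
    E=np.linalg.inv(E); x=(uv[...,0]-i['cx'])/i['fx']; y=(uv[...,1]-i['cy'])/i['fy']; r=np.hypot(x,y)+1e-12
    k=np.sin(r)/r; R=np.stack([x*k,-y*k,-np.cos(r)],-1)@E[:3,:3].T; c=E[:3,3]
    return c+R*((h-c[2])/R[...,2])[...,None]
def wrect(im,E,h,i,mask,name=''):
    cs,_=cv2.findContours(mask.astype(np.uint8),0,1); c=max(cs,key=cv2.contourArea)[:,0,:].astype(float)
    P=wcast(c,E,h,i)[:,:2]*1000; r=cv2.minAreaRect(P.astype(np.float32)); print(name,r,cv2.boxPoints(r).round(1).tolist()); return P
E
python3 - <<'E'
from h import *
z=np.load('w1.npz'); im,E=z['im'],z['E']; i=bot.camera_info('wrist')
hsv=cv2.cvtColor(im,cv2.COLOR_BGR2HSV); H,S,V=hsv[...,0],hsv[...,1],hsv[...,2]
roi=np.zeros((480,640),bool); roi[150:276,275:355]=1
print(hsv[218,315],hsv[230,275],z['d'][218,315])
m=roi&(S<30)&(V>110); m=cv2.morphologyEx(m.astype(np.uint8),2,np.ones((7,7)))
wrect(im,E,.075,i,m,'lid')
roi[:]=0; roi[140:360,255:400]=1
P=wrect(im,E,.035,i,roi&(H>100)&(H<125)&(S>120),'deck')
E
```

```text
[113  13 156] [108 146 166] 0.31602266
lid ((500.8392333984375, -38.05729675292969), (50.462738037109375, 87.89974212646484), 0.7970775961875916) [[475.0, 5.5], [476.20001220703125, -82.4000015258789], [526.7000122070312, -81.69999694824219], [525.5, 6.199999809265137]]
deck ((508.692138671875, -59.147369384765625), (161.4844970703125, 107.94556427001953), 87.14112091064453) [[450.79998779296875, -137.10000610351562], [558.5999755859375, -142.5], [566.5999755859375, 18.799999237060547], [458.79998779296875, 24.200000762939453]]
```

Request:
step_arm(
  rows=[
    [[0,0,-2],0],
    [[-0.1,0.1,-3.5],0],
    [[0,0,-3.5],0],
    [[0,0,-3.5],0],
    [[0,0,-2.5],0],
    [[0,0,-1.9],0],
    [[0,0,-1],0],
    [[0,0,0],0],
    [[0,0,0],0],
  ],
)

```text
time_s: 2.65
tcp_pos: [0.5021, -0.0412, 0.0485]
tcp_rot: [0.701, 0.713, 0.0, 0.0]
ft_force: [-0.0, 0.4, -0.4]
gripper_width: 0.0915
gripper_force: 0.0
```

Request:
step_arm(
  rows=[
    [[0,0,0],0],
    [[0,0,0],0],
    [[0,0,0],0],
    [[0,0,0],0],
    [[0,0,0],0],
    [[0,0,0],0],
    [[0,0,0],0],
    [[0,0,0],0],
  ],
  gripper=0,
)

```text
time_s: 3.45
tcp_pos: [0.5017, -0.0406, 0.0478]
tcp_rot: [0.701, 0.713, -0.0, -0.0]
ft_force: [-1.0, -0.0, 3.4]
gripper_width: 0.0517
gripper_force: 30.0
```

Request:
step_arm(
  rows=[
    [[0,0,1],0],
    [[0,0,3],0],
    [[0,0,4],0],
    [[0,0,4],0],
    [[0.4,2,0],0],
    [[0.5,3,0],-0.01],
    [[0.5,3,0],-0.01],
    [[0.5,3,0],-0.01],
    [[0.5,3,0],-0.01],
    [[0.5,3,0],-0.01],
    [[0.5,2,0],-0.01],
    [[0.4,1,0],-0.01],
    [[0,0,0],0],
    [[0,0,0],0],
    [[0,0,0],0],
  ],
)

```text
time_s: 4.95
tcp_pos: [0.5396, 0.1583, 0.1677]
tcp_rot: [0.726, 0.688, -0.0, 0.0]
ft_force: [0.8, 0.4, -2.5]
gripper_width: 0.0515
gripper_force: 30.0
```

```bash
python3 - <<'E'
from h import *
s=bot.get_state(); print(s['tcp_pos'],s['tcp_rot'],s['q'],s['time_s'],s['ft_force'],s['gripper_width'])
im,d,i=pts('wrist'); cv2.imwrite('pics/w2.png',im); np.savez('w2.npz',im=im,d=d,E=i['extrinsics'])
E
```

```text
[0.53958672 0.15827315 0.16773296] [ 7.25924337e-01  6.87774508e-01 -2.87047368e-04  4.40616536e-05] [ 1.49261528e-01  4.61738196e-01  1.50792444e+00 -4.34817565e-04
  1.17235046e+00  2.03388869e-01] 4.95 [ 0.7849205   0.36284889 -2.48342111] 0.05147637322033712
```

View pics/w2.png

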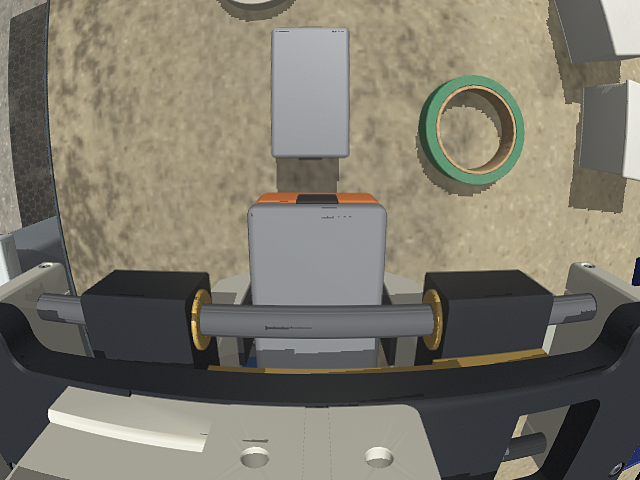

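The column's lid spans (272–350, 28–157). The held case's lid has its far edge at row 205 and sides at columns 248 and 387. I'll measure both.

```bash
python3 - <<'E'
from h import *
z=np.load('w2.npz'); im,E=z['im'],z['E']; i=bot.camera_info('wrist')
hsv=cv2.cvtColor(im,cv2.COLOR_BGR2HSV); H,S,V=hsv[...,0],hsv[...,1],hsv[...,2]
def m(u0,u1,v0,v1):
    r=np.zeros((480,640),bool); r[v0:v1,u0:u1]=1
    return cv2.morphologyEx((r&(S<32)&(V>110)).astype(np.uint8),2,np.ones((9,9)))
wrect(im,E,.080,i,m(255,365,15,165),'col')
wrect(im,E,.1949,i,m(240,395,198,285),'held(front part)')
P=wcast(np.array([[318.,205.],[251,270],[386,270]]),E,.1949,i); print(P.round(4))
E
```

```text
col ((540.2457275390625, 262.12158203125), (87.36832427978516, 50.72706985473633), 86.93092346191406) [[512.5999755859375, 219.89999389648438], [563.2000122070312, 217.10000610351562], [567.9000244140625, 304.3999938964844], [517.2999877929688, 307.1000061035156]]
held(front part) ((541.1303100585938, 189.67926025390625), (30.553804397583008, 50.2318115234375), 86.9422378540039) [[515.2000122070312, 175.8000030517578], [565.4000244140625, 173.10000610351562], [567.0, 203.60000610351562], [516.9000244140625, 206.3000030517578]]
[[0.5424 0.2048 0.1949]
 [0.5158 0.1815 0.1949]
 [0.5668 0.1787 0.1949]]
```

Request:
step_arm(
  rows=[
    [[0,1,0],0],
    [[0.1,2,0],0],
    [[0,3,0],0],
    [[0,2.5,0],0],
    [[0,1.6,0],0],
    [[0,0,0],0],
    [[0,0,0],0],
    [[0,0,-1],0],
    [[0,0,-2],0],
    [[0,0,-2],0],
    [[0,0,-1],0],
    [[0,0,-0.6],0],
    [[0,0,-0.3],0],
    [[0,0,0],0],
    [[0,0,0],0],
  ],
)

```text
time_s: 6.5
tcp_pos: [0.5412, 0.2605, 0.0995]
tcp_rot: [0.726, 0.688, 0.001, 0.0]
ft_force: [-0.1, -0.1, -2.3]
gripper_width: 0.0518
gripper_force: 30.0
```

Request:
step_arm(
  rows=[
    [[0,-0.1,-0.3],0],
    [[0,0,-0.2],0],
    [[0,0,-0.1],0],
    [[0,0,0],0],
    [[0,0,0],0],
  ],
)

```text
time_s: 7.0
tcp_pos: [0.5408, 0.2594, 0.0929]
tcp_rot: [0.726, 0.688, 0.0, 0.0]
ft_force: [-0.4, -0.8, -1.6]
gripper_width: 0.0519
gripper_force: 30.0
```

Request:
step_arm(
  rows=[
    [[0,0,-0.1],0],
    [[0,0,0],0],
    [[0,0,0],0],
  ],
)

```text
time_s: 7.3
tcp_pos: [0.5408, 0.2594, 0.0928]
tcp_rot: [0.726, 0.688, 0.0, 0.0]
ft_force: [-3.2, -1.4, 5.1]
gripper_width: 0.0517
gripper_force: 30.0
```

Request:
step_arm(
  rows=[
    [[0,0,0],0],
    [[0,0,0],0],
    [[0,0,0],0],
    [[0,0,0],0],
    [[0,0,0],0],
    [[0,0,0],0],
  ],
  gripper=1,
)

```text
time_s: 7.9
tcp_pos: [0.5408, 0.2594, 0.0917]
tcp_rot: [0.726, 0.688, -0.0, 0.0]
ft_force: [-0.6, -0.4, 0.2]
gripper_width: 0.0908
gripper_force: 0.0
```

Request:
step_arm(
  rows=[
    [[0,0,1],0],
    [[0,0,2],0],
    [[0,0,3],0],
    [[0,0,3],0],
    [[0,0,3],0],
    [[0,-2,0],0],
    [[0,-4,0],0],
    [[0,-4,0],0],
    [[0,-2,0],0],
    [[0,0,0],0],
    [[0,0,0],0],
    [[0,0,0],0],
  ],
)

```text
time_s: 9.1
tcp_pos: [0.5408, 0.1403, 0.2121]
tcp_rot: [0.725, 0.688, 0.0, 0.0]
ft_force: [-0.1, 0.1, -0.4]
gripper_width: 0.0922
gripper_force: 0.0
```

```bash
python3 - <<'E'
from h import *
s=bot.get_state(); print(s['tcp_pos'],s['tcp_rot'],s['q'],s['time_s'],s['ft_force'],s['gripper_width'])
im,d,i=pts('wrist'); cv2.imwrite('pics/w3.png',im); E=i['extrinsics']
sd,_=bot.grab_frame('side'); c=cv2.resize(sd[310:420,200:340],None,fx=2.8,fy=2.8)
cv2.imwrite('pics/w3c.png',np.vstack([cv2.resize(im[0:260],(520,211)),cv2.resize(c,(520,380))]))
hsv=cv2.cvtColor(im,cv2.COLOR_BGR2HSV); H,S,V=hsv[...,0],hsv[...,1],hsv[...,2]
r=np.zeros((480,640),bool); r[0:200,230:400]=1
wrect(im,E,.120,i,cv2.morphologyEx((r&(S<32)&(V>110)).astype(np.uint8),2,np.ones((9,9))),'placed')
E
```

```text
[0.5407941  0.14033152 0.21208054] [7.25327640e-01 6.88403724e-01 3.52084225e-04 4.71785727e-05] [1.16517997e-01 4.14931936e-01 1.45409296e+00 3.62634155e-04
 1.27194757e+00 1.68635578e-01] 9.1 [-0.07134612  0.05602915 -0.43312787] 0.09215861217129404
placed ((540.7828369140625, 261.09954833984375), (87.66342163085938, 50.11895751953125), 87.18212890625) [[513.5999755859375, 218.60000610351562], [563.7000122070312, 216.10000610351562], [568.0, 303.6000061035156], [517.9000244140625, 306.1000061035156]]
```

View pics/w3c.png

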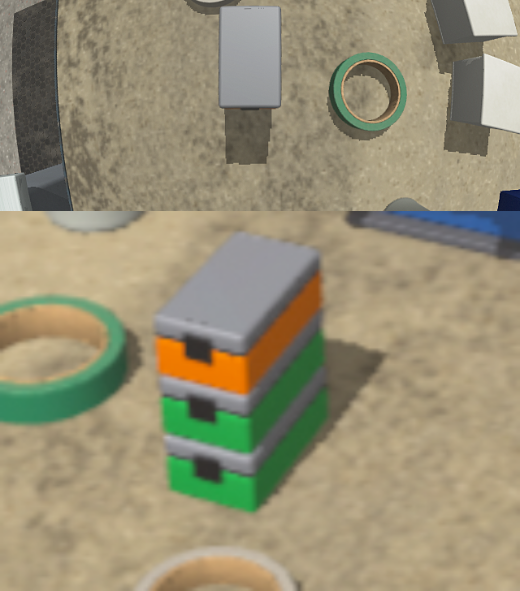

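Wrist and side views agree: the case is square on the column to within about 1 mm, at (0.541, 0.261). Moving on to the cap.

Request:
step_arm(
  rows=[
    [[0,-1,0],-0.08],
    [[-0.24,-1.9,0],-0.1],
    [[-0.24,-1.9,0],-0.1],
    [[-0.24,-1.9,0],-0.1],
    [[-0.24,-2.1,0],-0.1],
    [[-0.24,-2.1,0],-0.1],
    [[-0.24,-2.1,0],-0.1],
    [[-0.24,-2.1,0],-0.1],
    [[-0.24,-2.1,0],-0.1],
    [[-0.24,-2,0],-0.1],
    [[-0.24,-2,0],-0.1],
    [[-0.24,-2,0],-0.1],
    [[-0.24,-1.9,0],-0.1],
    [[-0.24,-1.5,0],-0.1],
    [[-0.24,-1.2,0],-0.1],
    [[-0.24,-0.7,0],-0.1],
    [[0,0,0],-0.096],
    [[0,0,0],0],
    [[0,0,0],0],
  ],
)

```text
time_s: 11.1
tcp_pos: [0.505, -0.145, 0.2117]
tcp_rot: [0.997, -0.077, -0.0, -0.0]
ft_force: [0.1, -0.3, -1.4]
gripper_width: 0.0917
gripper_force: 0.0
```

```bash
python3 - <<'E'
from h import *
s=bot.get_state(); print(s['tcp_pos'],s['tcp_rot'],s['q'],s['time_s'],s['ft_force'],s['gripper_width'])
im,d,i=pts('wrist'); cv2.imwrite('pics/w4.png',im); E=i['extrinsics']; np.savez('w4.npz',im=im,d=d,E=E)
E
```

```text
[ 0.50501514 -0.14503012  0.21170404] [ 9.97010674e-01 -7.72639302e-02 -3.79434983e-05 -8.86815505e-06] [-4.25571074e-01  3.55419988e-01  1.54735368e+00 -9.75595989e-06
  1.23889637e+00  1.29991045e+00] 11.1 [ 0.13166531 -0.34296802 -1.38205743] 0.09171729457575747
```

View pics/w4.png

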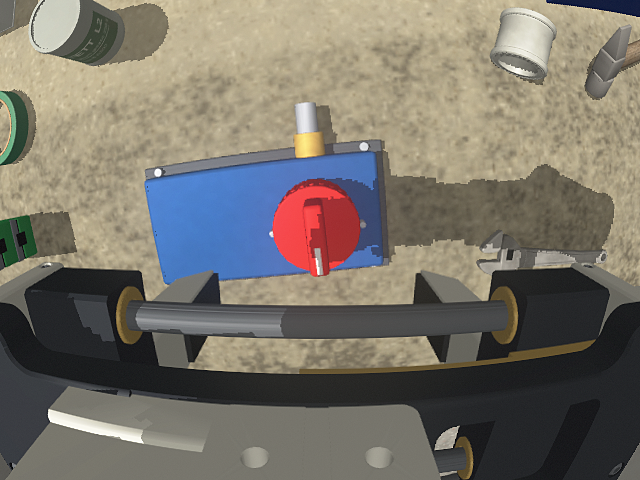

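The wrist view shows the red bar at (304–328, 198–275), ahead of the gripper, with the case gone. I over-rotated by 0.1 rad, so I'll correct that while descending.

Request:
step_arm(
  rows=[
    [[0,0.05,-1],0.05],
    [[0,0,-2],0.045],
    [[0,0,-2.5],0],
    [[0,0,-2.5],0],
    [[0,0,-2],0],
    [[0,0,-1.3],0],
    [[0,0,-0.6],0],
    [[0,0,0],0],
    [[0,0,0],0],
  ],
)

```text
time_s: 12.05
tcp_pos: [0.5053, -0.1451, 0.0934]
tcp_rot: [1.0, -0.031, 0.0, 0.0]
ft_force: [1.4, -0.3, 0.3]
gripper_width: 0.0915
gripper_force: 0.0
```

Request:
step_arm(
  rows=[
    [[0,0,0],0],
    [[0,0,0],0],
    [[0,0,0],0],
    [[0,0,0],0],
    [[0,0,0],0],
    [[0,0,0],0],
    [[0,0,0],0],
    [[0,0,0],0],
    [[0,0,0],0],
    [[0,0,0],0],
  ],
  gripper=0,
)

```text
time_s: 13.05
tcp_pos: [0.5047, -0.1451, 0.0927]
tcp_rot: [1.0, -0.032, -0.0, 0.0]
ft_force: [-0.3, -0.1, -0.8]
gripper_width: 0.0162
gripper_force: 0.0
```

Request:
step_arm(
  rows=[
    [[0,0,0],0],
    [[0,0,0],0],
    [[0,0,0],0],
    [[0,0,0],0],
  ],
)

```text
time_s: 13.45
tcp_pos: [0.5046, -0.145, 0.0926]
tcp_rot: [1.0, -0.032, -0.0, -0.0]
ft_force: [0.2, 0.3, -1.4]
gripper_width: 0.0137
gripper_force: 29.9
```

```bash
python3 -c "
from h import *
s=bot.get_state()
for k in ['tcp_pos','tcp_rot','ft_force','moment','gripper_width','gripper_force']: print(k,s[k])"
```

```text
tcp_pos [ 0.50463667 -0.14502948  0.09258283]
tcp_rot [ 9.99500379e-01 -3.16061912e-02 -1.97773585e-04 -4.09693707e-05]
ft_force [ 0.16563484  0.27079818 -1.35055336]
moment [ 0.0452686  -0.01297046 -0.03014388]
gripper_width 0.0136604897955392
gripper_force 29.948217272758484
```

Gripped on the bar. First I'll try counterclockwise, up to 16 degrees.

Request:
step_arm(
  rows=[
    [[0,0,0],0.04],
    [[0,0,0],0.04],
    [[0,0,0],0.04],
    [[0,0,0],0.04],
    [[0,0,0],0.04],
    [[0,0,0],0.04],
    [[0,0,0],0.04],
    [[0,0,0],0],
    [[0,0,0],0],
  ],
)

```text
time_s: 14.35
tcp_pos: [0.505, -0.1447, 0.0927]
tcp_rot: [0.994, 0.107, 0.0, -0.0]
ft_force: [2.6, 3.6, -2.5]
gripper_width: 0.0148
gripper_force: 33.0
```

```bash
python3 -c "
from h import *
s=bot.get_state()
for k in ['tcp_pos','tcp_rot','ft_force','moment','gripper_width','gripper_force','effort']: print(k,s[k])"
```

```text
tcp_pos [ 0.50502488 -0.1447264   0.09269223]
tcp_rot [ 9.94260017e-01  1.06989474e-01  3.59267941e-04 -3.77319746e-04]
ft_force [ 2.6208434   3.59645696 -2.54900337]
moment [ 0.61278122 -0.42480482 -0.9292143 ]
gripper_width 0.014833597559257849
gripper_force 33.00518525764346
effort [ -1.11019548 -47.01819062 -19.93580639  -1.50748093   0.22745628
  -0.95951155]
```

Counterclockwise blocks: the moment reaches -0.93 N·m and the bar begins to pry the fingers open. Now trying clockwise.

Request:
step_arm(
  rows=[
    [[0,0,0],-0.05],
    [[0,0,0],-0.05],
    [[0,0,0],-0.05],
    [[0,0,0],-0.05],
    [[0,0,0],-0.05],
    [[0,0,0],-0.05],
    [[0,0,0],-0.05],
    [[0,0,0],-0.05],
    [[0,0,0],-0.05],
    [[0,0,0],-0.05],
    [[0,0,0],-0.05],
    [[0,0,0],-0.05],
    [[0,0,0],0],
    [[0,0,0],0],
  ],
)

```text
time_s: 15.75
tcp_pos: [0.5046, -0.1453, 0.0927]
tcp_rot: [0.982, -0.19, -0.0, 0.0]
ft_force: [0.1, 0.3, -2.1]
gripper_width: 0.0141
gripper_force: 29.8
```

```bash
python3 -c "
from h import *
s=bot.get_state()
for k in ['tcp_pos','tcp_rot','ft_force','moment','gripper_width','gripper_force','q']: print(k,s[k])"
```

```text
tcp_pos [ 0.50457302 -0.14529272  0.09266511]
tcp_rot [ 9.81854939e-01 -1.89633195e-01 -2.01361253e-04  2.99087956e-04]
ft_force [ 0.11880045  0.34281333 -2.09756964]
moment [0.04417981 0.03449436 0.08851019]
gripper_width 0.014137490033625721
gripper_force 29.83123540878296
q [-4.25974810e-01  4.89686021e-01  1.70274084e+00 -8.30859603e-04
  9.49418205e-01  1.52688242e+00]
```

It turns freely clockwise, so I'll carry on to the stop.

Request:
step_arm(
  rows=[
    [[0,0,0],-0.06],
    [[0,0,0],-0.06],
    [[0,0,0],-0.06],
    [[0,0,0],-0.06],
    [[0,0,0],-0.06],
    [[0,0,0],-0.06],
    [[0,0,0],-0.06],
    [[0,0,0],-0.06],
    [[0,0,0],-0.06],
    [[0,0,0],-0.06],
    [[0,0,0],-0.06],
    [[0,0,0],-0.04],
    [[0,0,0],-0.04],
    [[0,0,0],-0.04],
    [[0,0,0],0],
    [[0,0,0],0],
  ],
)

```text
time_s: 17.35
tcp_pos: [0.5048, -0.1452, 0.0927]
tcp_rot: [0.836, -0.549, 0.0, 0.0]
ft_force: [0.4, 0.2, -2.7]
gripper_width: 0.0136
gripper_force: 29.9
```

```bash
python3 -c "
from h import *
s=bot.get_state()
for k in ['tcp_pos','tcp_rot','ft_force','moment','gripper_width','gripper_force','q']: print(k,s[k])"
```

```text
tcp_pos [ 0.50476924 -0.14516064  0.0927046 ]
tcp_rot [ 8.36144849e-01 -5.48508675e-01  8.93068666e-06  1.55499228e-04]
ft_force [ 0.36405959  0.18226454 -2.67295787]
moment [ 0.08541713 -0.1259692   0.17614388]
gripper_width 0.013648879976526727
gripper_force 29.930433332920074
q [-4.25811066e-01  4.89730546e-01  1.70251815e+00 -3.81322181e-04
  9.49374284e-01  2.30636652e+00]
```

Request:
step_arm(
  rows=[
    [[0,0,0],-0.03],
    [[0,0,0],-0.03],
    [[0,0,0],0],
    [[0,0,0],0],
  ],
)

```text
time_s: 17.75
tcp_pos: [0.5047, -0.1451, 0.0927]
tcp_rot: [0.819, -0.574, -0.0, 0.0]
ft_force: [-0.4, -0.6, -1.9]
gripper_width: 0.014
gripper_force: 30.6
```

```bash
python3 -c "
from h import *
s=bot.get_state()
for k in ['tcp_pos','tcp_rot','ft_force','moment','gripper_width','gripper_force','q']: print(k,s[k])"
```

```text
tcp_pos [ 0.50471714 -0.14511319  0.09272708]
tcp_rot [ 8.18977735e-01 -5.73825271e-01 -3.76383738e-05  1.62992404e-04]
ft_force [-0.43399709 -0.58553326 -1.94165847]
moment [ 0.12821901 -0.02890887  0.64624881]
gripper_width 0.014015495615573798
gripper_force 30.57622253894806
q [-4.25771477e-01  4.89652897e-01  1.70258161e+00 -3.76970298e-04
  9.49492259e-01  2.36758240e+00]
```

The stop is reached: the moment rises to 0.65 N·m at about 64 degrees. I'll ease off slightly and lift.

Request:
step_arm(
  rows=[
    [[0,0,0],0.04],
    [[0,0,0],0.02],
    [[0,0,0.3],0],
    [[0,0,0.5],0],
    [[0,0,0.7],0],
    [[0,0,0],0],
  ],
)

```text
time_s: 18.35
tcp_pos: [0.5054, -0.1455, 0.1091]
tcp_rot: [0.835, -0.55, 0.001, -0.0]
ft_force: [0.1, -0.1, -2.6]
gripper_width: 0.014
gripper_force: 30.0
```

Request:
step_arm(
  rows=[
    [[0,0,0.6],0],
    [[0,0,1],0],
    [[0,0,1],0],
    [[0,0,1],0],
    [[0,0,1],0],
    [[0,0,1],0],
    [[0,0,1],0],
    [[0,0,1],0],
    [[0,0,1],0],
    [[0,0,0.6],0],
    [[0,0,0.2],0],
    [[0,0,0],0],
    [[0,0,0],0],
    [[0,0,0],0],
    [[0,0,0],0],
    [[0,0,0],0],
  ],
)

```text
time_s: 19.95
tcp_pos: [0.5047, -0.1451, 0.2015]
tcp_rot: [0.836, -0.549, -0.0, 0.0]
ft_force: [-0.1, 0.5, -1.9]
gripper_width: 0.0138
gripper_force: 30.0
```

```bash
python3 - <<'E'
from h import *
s=bot.get_state(); print(s['tcp_pos'],s['ft_force'],s['gripper_width'],s['gripper_force'],np.abs(s['joint_velocities']).max())
sd,_=bot.grab_frame('side'); cv2.imwrite('pics/s5.png',cv2.resize(sd[170:410,200:460],None,fx=2.2,fy=2.2))
E
```

```text
[ 0.50468105 -0.14508629  0.20149347] [-0.05251796  0.5229008  -1.92127806] 0.01383783981789194 29.99944657087326 0.003029443397233383
```

View pics/s5.png

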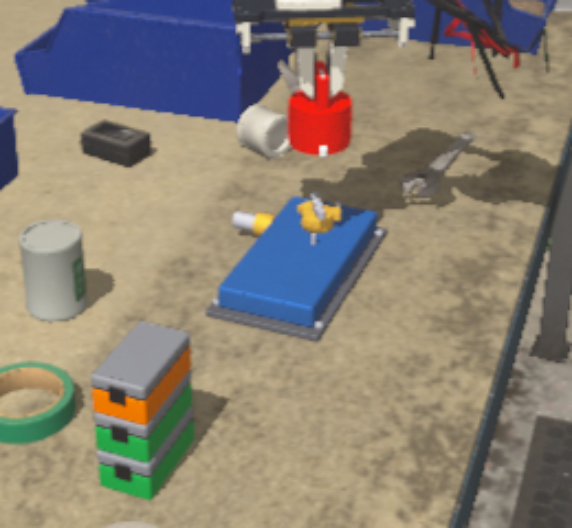

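The cap is held upright at (320,120), well clear of the brass outlet at (320,215). The three-case column at (143,410) stands square.

```bash
python3 -c "
from bench import bot
print(bot.sign_off())"
```

```text
the job is handed in; nothing more can be done
None
```

The job is handed in, verdict not shown: the loose case sits square on the column, and the cap, which unscrewed clockwise, is held upright and still about 11 cm above the deck.

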